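# Set the adjustable board rest and lay the board on it

### The job

Set the board rest to its short length: squeeze the spring button on the side of its square tube flush, slide the tube into the sleeve, and push it on until the button pops out in the sleeve's window. Then lay the small wooden board flat across the two cross bars, lengthwise along the tube and about midway between the bars, so that it is ready for varnishing. Leave the sanding block, the tape roll, the paint tin and the glue bottle where they are.

Things in the scene. Friction and masses are not known exactly. Their poses are not given: they have to be found in the camera images.
- board_rest: board rest bolted to the table: a level grey square sleeve (35 mm outside, 4 mm walls, y = 0 to 115 mm, centre 55 mm up) on a foot plate (90 x 75 x 8 mm, at y = 42 to 117 mm), with a tube sliding in it. Origin on the table under the sleeve's mouth; +y: the way the tube slides in, roughly the robot's left; -x: towards the robot, the side with the window (y = 12 to 40 mm, 15 mm high)
- sleeve_mouth (a point): centre of the sleeve's open end, 55 mm above the table; axes as the board rest's
- rest_tube (a joint): how far the 24 x 24 mm aluminium tube (centre 55 mm up) is slid in along the rest's +y, m: 0 = right out, starts at 0 to 0.032, locks at 0.086 with about 2 mm of play. Friction 2 N, about 5 N while the button rubs under the sleeve's wall; stays where left. With the button out it stops at 0.048, where the button strikes the mouth. The button's centre is at y = joint - 60 mm of the rest
- rest_button (a joint): how far the spring button is pressed, m: 0 = out (8 mm proud of the tube's side), 0.008 = flush. The spring takes 2.4 N at 0, 5.6 N when flush. It goes under the sleeve's wall when under 1.5 mm of it stands proud; once its front edge is under the wall it stays down by itself until the window
- button_face (a point): centre of the button's outer face, moving with it: a steel block on the tube's -x side, 55 mm up, 24 mm long along the tube, 12 mm high, pressed along the rest's +x. Pinch the tube across its sides from above (32 mm over the button) with a pad on the button's rear half: the front stays free to enter the sleeve. 54 mm of bare tube from its centre back to the bar's post
- sliding_bar (a point): middle of the top of the sliding cross bar, on the tube's outer end, 62 mm behind the button: wood, 100 mm long across the tube, 16 mm wide, 12 mm thick, top 87 mm up, on a grey upright block 30 mm wide with a foot (70 x 30 mm, 7 mm high, reaching 15 mm to either side of the bar's centre line) over the table. The block's outer (-y) face is 8 mm beyond this point; push there
- fixed_bar (a point): middle of the top of the fixed cross bar, on top of the sleeve 52 mm from its mouth: same bar, same height. When the tube is locked the bars are 88 mm apart, centre to centre
- board_seat (a point): fixed to the board rest: where the middle of the board's underside belongs, midway between the bars when the tube is locked, 8 mm along +y from the mouth and 87 mm above the table; axes as the board rest's
- board: the plain wooden board to be laid on the rest: 45 x 120 x 22 mm (x, y, z), 0.15 kg. It lies flat on the table left or right of the rest. Origin at the middle of its underside, its y axis along its length
- sanding_block: bystander: cork-and-paper sanding block 65 x 100 x 26 mm, lies flat on the other side of the rest; thicker and wider than the board. Origin at the middle of its underside
- tape_roll: bystander: a roll of grey tape, 103 mm across, 48 mm high, behind the rest. Origin at the middle of its underside
- paint_tin: bystander: a small paint tin, 78 mm across, 78 mm high, behind the rest. Origin at the middle of its underside
- glue_bottle: bystander: a standing glue bottle, 54 mm across, 143 mm high, behind the rest. Origin at the middle of its underside
Things that resemble listed ones, but are neither listed nor needed, are in the scene too. What is shaped like the board but yellow is not meant.

How it is judged:
On the way:
1. the tube is slid in and the button has popped out in the sleeve's window (value of joint rest_tube between 0.082 and 0.0905 m and value of joint rest_button below 0.0015 m), for 0.2 s.
At the end, for the whole second after the job is handed in: tube locked (rest_tube 0.082 to 0.0905, button pressed under 1.5 mm, out in the window); board still and flat on both bars, middle within 25 mm across and 18 mm along of the seat point, underside within 4 mm of bar height, length within 12 degrees of the tube's line (all of step 1 and z of board in the frame of board_seat between -0.004 and 0.004 m and x of board in the frame of board_seat between -0.025 and 0.025 m and y of board in the frame of board_seat between -0.018 and 0.018 m and angle between the y axis of board and the y axis of board_rest, either way round below 0.21 rad and angle between board's own z axis and vertical below 0.06 rad and contact force between board and board_rest above 0.3 N and linear speed of board below 0.01 m/s); the robot touches nothing.
It fails at once if a bystander (sanding block, tape roll, paint tin or glue bottle) is moved by more than 30 mm (distance of any of sanding_block, tape_roll, paint_tin, glue_bottle from where it was at the start of the episode above 0.03 m).
It also fails if it takes over 59 s, if anything falls off the work surface, if the arm or the gripper's body presses on something with over 40 N, if the wrist force passes 120 N, or if a joint passes its speed limit or range.

### The arm

A 7-joint arm with a two-finger parallel gripper is mounted at the origin on a cart in front of the work surface, level with it; the furniture and walls round the work are solid. World frame = base frame: x ahead of the robot, y to its left, z up, the work surface at z = 0. Lengths are in m, angles in rad, forces in N, time in s.
With the tool pointing down it reaches from about 0.4 to 0.85 m from the base axis. Payload 4.5 kg.
Tool frame: the origin (TCP) lies midway between the tips of the shut fingers; the grasp point (between the pads) lies 19 mm behind it; x points along the fingers, y is the direction in which the jaws open and shut, and the axes are right-handed (so a half turn about x gives the same grasp; the last joint's range is limited). The gripper opens to 88 mm and grips with 3 to 60 N. Pads are 18 mm wide; open, the fingers measure 123 mm over their backs; the gripper's body (75 mm by 187 mm) begins 45 mm behind the grasp point.
Start: joints at [1.246, 0.689, -0.195, 1.565, 0.157, 0.902, -0.215], TCP at [0.22, -0.585, 0.206] pointing down, gripper open.
Joint ranges: [-3.01, 3.01], [-0.46, 2.08], [-1.47, 1.51], [0.13, 2.56], [-1, 4.14], [0.04, 2.09], [-2.66, 2.66]. Speed limits (rad/s): [2.57, 2.57, 3.14, 3.14, 3.14, 3.14, 3.14].

### API

Orientations are given as a unit quaternion [x, y, z, w].
In Python, from plant import r gives the robot as it stands.
- The arm moves only by the tool arm_command, never from a script. Its argument "plan" is a list of rows, each a list of 5 numbers: the finger opening in m, from 0 to 0.0881, then the shift along the tool's x, y, z in m, then the turn about the tool's x in rad. In form: [[grip, dx, dy, dz, roll], ...]. A call has 1 to 12 rows; each row shifts and turns the commanded pose from where the row before left it, along the tool's axes as they then stand; what a row does not reach is not made up. A row lasts 1/8 s, in which the tool goes at most 62.5 mm and 10.7 degrees, less where a joint would pass 70% of its speed; a pose out of reach is approached as far as the arm can. A call is refused whole if a number of a shift passes 0.0625 or a number of a turn 0.188, either way. A call with a gripper value outside its range is refused whole. The fingers move at their own pace and stop on an object; "force" is the grip in N (left out, the last holds). Time passes only in rows, so rows that do not move let the fingers close. It gives the time, the measured TCP pose, the force and the opening at its end, in the units of the state.
- r.get_state(): the state, without advancing time (a new reading comes with each control period).
- r.snapshot(name): name is "scene" or "top" or "wrist"; returns (picture, depth): 480x640x3 uint8, red, green, blue; 480x640 float32, m along the optical axis (not along the pixel's ray), 0 where there is no reading.
- r.calibration(name): a dict with "fx", "fy", "cx", "cy" (pixels), "eye" and "orientation" of the camera in the world; the wrist camera has in their place "mount" (4x4, takes a point from camera to tool coordinates, whose origin is the TCP and whose axes are the tool frame's). Camera axes: x right, y down, z forward; pixel columns grow to the right and rows downward; lengths in m; the calibration is good to about 2 mm. The wrist camera is an equidistant fisheye: a pixel r from the principal point sees the ray r / f radians off the axis. A picture is of the moment at which its call begins: read the wrist's pose just before it. calibration takes no time and is no camera call.
- r.finish_job(): hands the job in, once; it reports no verdict.
The state is a dict: "clock": time; "q": joint angles; "qd": joint speeds; "joint_torque": joint torques, N m; "tool_pos": TCP position; "eef_rot": TCP orientation; "contact_force": force on the tool from outside, world axes, zero at the start; "moment": the same for the moment, N m; "opening": opening from 0.0 (shut) to 1.0 (fully open).
Only numpy, scipy, OpenCV 4.12 (cv2) and the standard library are available. Lean on these libraries where they do the work, as an engineer would, in place of code of your own. Each camera call takes 0.05 s, during which the arm holds its last target.

## Working session

There is one attempt and no reset: what is moved stays moved. The work goes in short steps, Python scripts to look and compute and a tool call to move; the robot and the scene stay as the last step left them, time stands still between calls to the robot, and variables do not carry over. Pictures are saved under pics/ and viewed, and the job is handed in when it is done.

Besides the shell and the picture viewer there is one more tool, called after "Emit:" as name([rows], argument=value, ...), one row to a line, values as JSON. arm_command: Moves the arm, as the interface text tells. Its arguments: {"type":"object","properties":{"plan":{"type":"array","items":{"type":"array","items":{"type":"number"}}},"force":{"type":"number"}},"required":["plan"]}

```bash
ls; mkdir -p pics; python3 - <<'E'
from plant import r
import cv2,numpy as np
s=r.get_state();print(s)
for n in("scene","top"):
    p,d=r.snapshot(n);np.savez(f"pics/{n}0.npz",p=p,d=d);cv2.imwrite(f"pics/{n}0.png",p[...,::-1]);print(n,r.calibration(n))
print(r.calibration("wrist"))
E
```

```text
pics
{'clock': 0.0, 'q': array([ 1.24578468,  0.68997146, -0.19452241,  1.56632521,  0.1573138 ,
        0.90251422, -0.21512273]), 'qd': array([-2.42730760e-05,  6.12225331e-04, -3.74753727e-04, -6.74252447e-05,
        8.36529574e-04, -3.30196893e-04,  9.34588882e-04]), 'joint_torque': array([ 2.73914375e-04, -5.27560437e+01, -1.26657531e+00, -1.53428257e+01,
       -5.25708916e-02,  6.58605990e-03,  1.61729026e-04]), 'tool_pos': array([ 0.21918422, -0.5845722 ,  0.20502314]), 'eef_rot': array([-0.69558893, -0.12682941,  0.69591638, -0.12558156]), 'contact_force': array([0.15720959, 0.30441103, 0.62838857]), 'moment': array([0.0233865 , 0.01072184, 0.00464377]), 'opening': 0.9990521790063952}
scene {'fx': 475.25955174808433, 'fy': 475.25955174808433, 'cx': 322.699674427486, 'cy': 243.42879483078286, 'eye': array([0.14384917, 0.69517264, 0.83275917]), 'orientation': array([-0.28648674,  0.87460885, -0.37492655,  0.11142167])}
top {'fx': 506.7907463154416, 'fy': 506.7907463154416, 'cx': 311.5963680379987, 'cy': 244.1116715415109, 'eye': array([0.42245549, 0.08313256, 1.24918684]), 'orientation': array([-0.69568459,  0.71448396, -0.05654441,  0.04835646])}
{'fx': 371.64829954431775, 'fy': 371.64829954431775, 'cx': 314.2948387644705, 'cy': 242.5756974030991, 'mount': array([[ 5.39483898e-05, -3.23680353e-01,  9.46166490e-01,
        -1.78155837e-01],
       [ 9.99999825e-01, -5.40531889e-04, -2.41931981e-04,
        -8.72773471e-04],
       [ 5.89741789e-04,  9.46166337e-01,  3.23680267e-01,
        -8.47447498e-02],
       [ 0.00000000e+00,  0.00000000e+00,  0.00000000e+00,
         1.00000000e+00]])}
```

View pics/scene0.png

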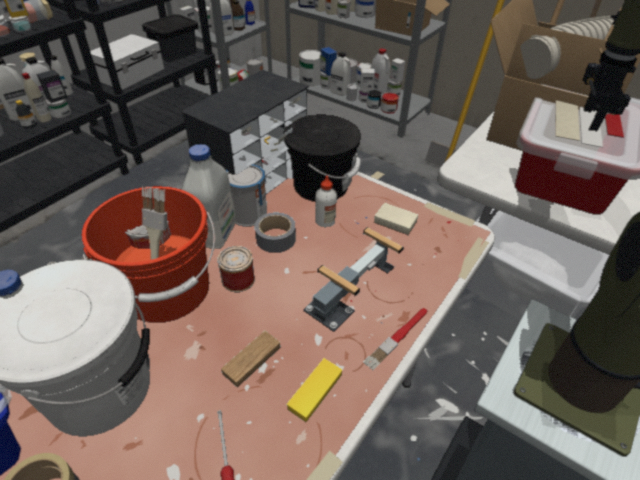

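View pics/top0.png

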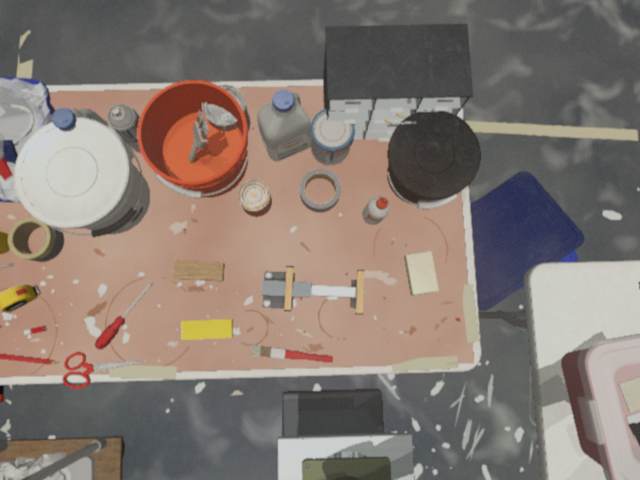

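Both views show the rest (sleeve near top (290,288), sliding bar at top (360,292)). There are two board-like things: brown at top (199,271) and yellow at top (207,330). The brown one fits because the yellow is excluded. The sanding block is at (422,272). I'll confirm with a crop and measure.

```bash
cat > h.py <<'E'
import cv2,numpy as np
from scipy.spatial.transform import Rotation as R
from plant import r
def ray(n,u,v,cal=None):
    c=cal or r.calibration(n)
    d=np.array([(u-c['cx'])/c['fx'],(v-c['cy'])/c['fy'],1.]);return np.array(c['eye']),R.from_quat(c['orientation']).apply(d)
def plane(n,u,v,z):
    e,d=ray(n,u,v);t=(z-e[2])/d[2];return e+t*d
def pix(n,P):
    c=r.calibration(n);p=R.from_quat(c['orientation']).inv().apply(np.array(P)-c['eye']);return np.array([p[0]/p[2]*c['fx']+c['cx'],p[1]/p[2]*c['fy']+c['cy']])
def wpix(st,P):
    c=r.calibration('wrist');M=np.array(c['mount'])
    p=R.from_quat(st['eef_rot']).inv().apply(np.array(P)-st['tool_pos']);p=M[:3,:3].T@(p-M[:3,3])
    th=np.arctan2(np.hypot(p[0],p[1]),p[2]);a=np.arctan2(p[1],p[0]);return np.array([c['cx']+c['fx']*th*np.cos(a),c['cy']+c['fx']*th*np.sin(a)])
def wplane(st,u,v,z):
    c=r.calibration('wrist');M=np.array(c['mount']);x=(u-c['cx']);y=v-c['cy'];th=np.hypot(x,y)/c['fx'];a=np.arctan2(y,x)
    d=np.array([np.sin(th)*np.cos(a),np.sin(th)*np.sin(a),np.cos(th)]);q=R.from_quat(st['eef_rot'])
    d=q.apply(M[:3,:3]@d);e=np.array(st['tool_pos'])+q.apply(M[:3,3]);t=(z-e[2])/d[2];return e+t*d
E
python3 - <<'E'
from h import *
p=np.load('pics/top0.npz')['p']; s=np.load('pics/scene0.npz')['p']
a=cv2.resize(p[250:320,160:260],(800,560),interpolation=cv2.INTER_CUBIC)
b=cv2.resize(p[255:325,255:375],(800,467),interpolation=cv2.INTER_CUBIC)
c=cv2.resize(s[220:340,295:420],(625,600),interpolation=cv2.INTER_CUBIC)
for n,i in zip('abc',(a,b,c)): cv2.imwrite(f'pics/c_{n}.png',i[...,::-1])
E
```

```text
(no output)
```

View pics/c_a.png

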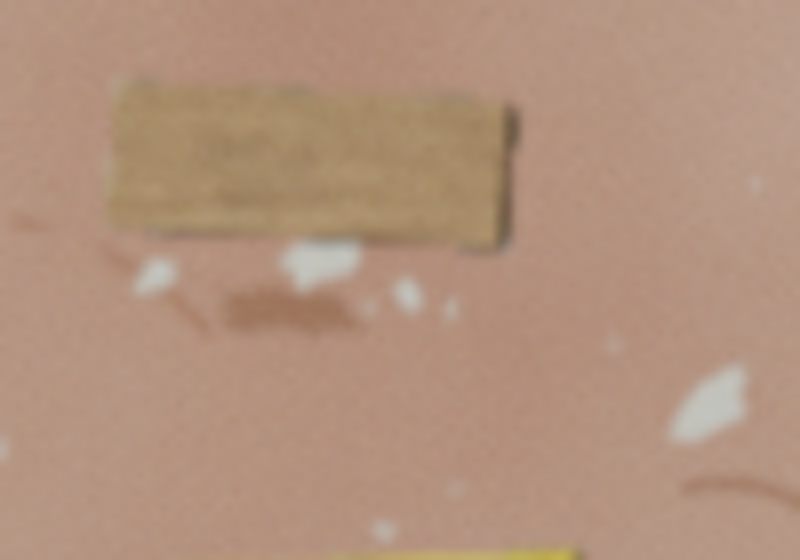

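View pics/c_b.png

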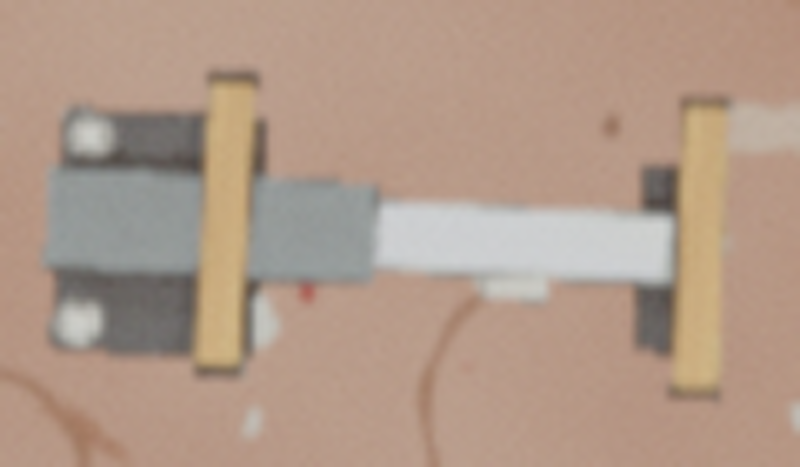

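View pics/c_c.png

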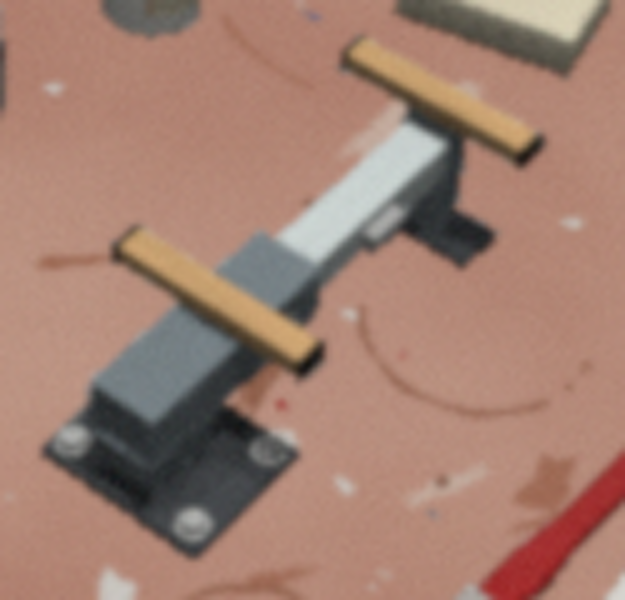

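```bash
python3 - <<'E'
from h import *
def A(l,z,sc,o): return np.array([plane('top',o[0]+(u+.5)/sc-.5,o[1]+(v+.5)/sc-.5,z)for u,v in l])
bd=A([(120,82),(511,103),(498,245),(108,225)],.022,8,(160,250))
print('board',bd.mean(0),[np.linalg.norm(bd[i]-bd[(i+1)%4]).round(4) for i in range(4)]); 
d=bd[0]+bd[3]-bd[1]-bd[2];print('board y ang(world, from +y)',np.degrees(np.arctan2(-d[0],d[1])))
f=A([(210,80),(257,80),(242,368),(197,368)],.087,800/120,(255,255))
s=A([(683,103),(727,103),(718,392),(672,392)],.087,800/120,(255,255))
for b in(f,s):print(b.mean(0),[np.linalg.norm(b[i]-b[(i+1)%4]).round(4) for i in range(4)])
F,S=f.mean(0),s.mean(0);d=F-S;print('dist',np.linalg.norm(d));y=d/np.linalg.norm(d);x=np.array([y[1],-y[0],0])
print('ang from y axis',np.degrees(np.arctan2(-y[0],y[1])))
for b in(f,s):
    e=b[0]+b[1]-b[2]-b[3];print('bar ang',np.degrees(np.arctan2(e[1],e[0])))
M=F-52e-3*y;print('mouth',M,'joint',0.122-.0-0+0,)
j=.174-np.linalg.norm(d);print('j',j)
bt=A([(477,278),(549,300)],.06,800/120,(255,255));print('button',bt.mean(0), 'rest coords',[(bt.mean(0)-M)@x,(bt.mean(0)-M)@y])
# scene check of bars
s0=np.array([plane('scene',295+(u+.5)/5-.5,220+(v+.5)/5-.5,.087) for u,v in [(360,40),(540,140),(520,158),(345,55)]]);print('slid scene',s0.mean(0))
s0=np.array([plane('scene',295+(u+.5)/5-.5,220+(v+.5)/5-.5,.087) for u,v in [(135,228),(320,345),(300,366),(115,248)]]);print('fix scene',s0.mean(0))
E
```

```text
board [0.54949316 0.34292225 0.022     ] [np.float64(0.119), np.float64(0.0433), np.float64(0.118), np.float64(0.0435)]
board y ang(world, from +y) -4.531784038923664
[0.49589075 0.12273112 0.087     ] [np.float64(0.0162), np.float64(0.0988), np.float64(0.0153), np.float64(0.0987)]
[ 0.48348954 -0.03954668  0.087     ] [np.float64(0.0152), np.float64(0.0991), np.float64(0.0157), np.float64(0.0991)]
dist 0.16275095973966178
ang from y axis -4.370030708031045
bar ang -3.970552393123952
bar ang -4.360295533777277
mouth [0.49192848 0.0708823  0.087     ] joint 0.122
j 0.011249040260338211
button [0.47185777 0.02381113 0.06      ] rest coords [np.float64(-0.016425655138668983), np.float64(-0.048463655641892776)]
slid scene [ 0.48313688 -0.03512938  0.087     ]
fix scene [0.49655056 0.12665744 0.087     ]
```

```bash
cat >> h.py <<'E'
def go(target,restdir_angle=None):
    """shift in tool axes for target; roll to bring tool y to given world vector angle (mod pi)"""
    s=r.get_state();q=R.from_quat(s['eef_rot']);d=q.inv().apply(np.array(target)-s['tool_pos'])
    m=q.as_matrix();out=dict(shift=d.round(4).tolist(),pos=np.round(s['tool_pos'],4).tolist(),clock=round(s['clock'],2),xax=m[:,0].round(3).tolist(),yax=m[:,1].round(3).tolist(),zax=m[:,2].round(3).tolist(),F=np.round(s['contact_force'],1).tolist(),open=round(s['opening']*.088,4),q7=round(s['q'][6],2))
    if restdir_angle is not None:
        a=np.arctan2(m[1,1],m[0,1]);x=(restdir_angle-a+np.pi/2)%np.pi-np.pi/2;out['roll']=round(-x,4) # x axis down
    print(out);return out
Y=np.array([np.sin(np.radians(4.3)),np.cos(np.radians(4.3)),0]);X=np.array([Y[1],-Y[0],0])
M=np.array([.4921,.0720,0]);ANG=np.arctan2(X[1],X[0])
def rest(x,y,z):return M+x*X+y*Y+[0,0,z]
E
python3 - <<'E'
from h import *
go(rest(-.004,-.056,.15),ANG)
E
```

```text
{'shift': [0.0558, -0.4697, -0.459], 'pos': [0.2192, -0.5846, 0.2051], 'clock': 0.1, 'xax': [-0.001, 0.001, -1.0], 'yax': [0.351, -0.936, -0.002], 'zax': [-0.936, -0.351, 0.0], 'F': [-1.2, 0.9, 0.3], 'open': 0.088, 'q7': np.float64(-0.22), 'roll': np.float64(-1.1368)}
```

Emit:
arm_command([
  [0.088,0,-0.039,-0.038,0],
  [0.088,0,-0.039,-0.038,0],
  [0.088,0,-0.039,-0.038,0],
  [0.088,0,-0.039,-0.038,0],
  [0.088,0,-0.039,-0.038,0],
  [0.088,0,-0.039,-0.038,0],
  [0.088,0,-0.039,-0.038,0],
  [0.088,0,-0.039,-0.038,0],
  [0.088,0,-0.039,-0.038,0],
  [0.088,0,-0.039,-0.038,0],
  [0.088,0,-0.039,-0.038,0],
  [0.088,0,-0.039,-0.038,0],
], force=25)

```text
clock: 1.6
tool_pos: [0.4825, 0.0147, 0.2057]
eef_rot: [-0.696, -0.126, 0.696, -0.126]
contact_force: [0.6, -0.9, -0.8]
opening: 1.002
```

Emit:
arm_command([
  [0.088,0,0,0,-0.162],
  [0.088,0,0,0,-0.162],
  [0.088,0,0,0,-0.162],
  [0.088,0,0,0,-0.162],
  [0.088,0,0,0,-0.162],
  [0.088,0,0,0,-0.162],
  [0.088,0,0,0,-0.162],
  [0.088,0,0,0,0],
])

```text
clock: 2.6
tool_pos: [0.4818, 0.013, 0.2055]
eef_rot: [-0.519, -0.48, 0.52, -0.479]
contact_force: [0.1, 0.4, 0.2]
opening: 0.999
```

```bash
python3 - <<'E'
from h import *
go(rest(-.004,-.056,.15),ANG)
s=r.get_state();p,d=r.snapshot('wrist');cv2.imwrite('pics/w1.png',p[...,::-1])
import pickle;pickle.dump((s,p,d),open('pics/w1.pkl','wb'))
E
```

```text
{'shift': [0.0555, 0.0019, -0.0036], 'pos': [0.4818, 0.013, 0.2055], 'clock': 2.6, 'xax': [-0.001, 0.0, -1.0], 'yax': [0.997, -0.08, -0.001], 'zax': [-0.08, -0.997, -0.0], 'F': [0.1, 0.4, 0.2], 'open': 0.088, 'q7': np.float64(-0.59), 'roll': np.float64(-0.0048)}
```

View pics/w1.png

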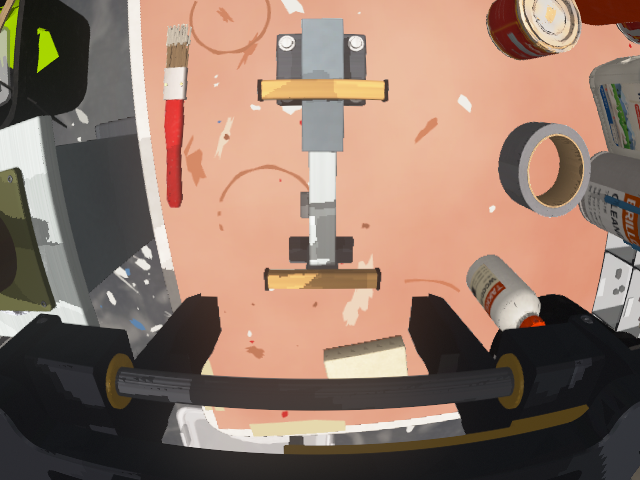

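```bash
python3 - <<'E'
from h import *
import pickle;s,p,d=pickle.load(open('pics/w1.pkl','rb'))
for n,u,v,z in [('mouthL',302,151,.0725),('mouthR',343,151,.0725),('tubeL',310,156,.067),('tubeR',336,156,.067),('tubeL2',309,258,.067),('tubeR2',338,258,.067),('btn front',304,192,.061),('btn rear',304,217,.061),('slid',322,280,.087),('fix',323,90,.087)]:
    w=wplane(s,u,v,z);e=w-M;print(n,w.round(4),'rest',(e@X).round(4),(e@Y).round(4))
cv2.imwrite('pics/w1c.png',cv2.resize(p[60:310,240:400],None,fx=3,fy=2.4,interpolation=cv2.INTER_CUBIC)[:600,:,::-1])
E
```

```text
mouthL [0.476  0.0732 0.0725] rest -0.0161 -0.0
mouthR [0.5101 0.0706 0.0725] rest 0.018 -0.0001
tubeL [0.4822 0.0679 0.067 ] rest -0.0096 -0.0048
tubeR [0.5042 0.0662 0.067 ] rest 0.0125 -0.0049
tubeL2 [ 0.4736 -0.0242  0.067 ] rest -0.0113 -0.0974
tubeR2 [ 0.5    -0.0264  0.067 ] rest 0.0153 -0.0975
btn front [0.4742 0.0359 0.061 ] rest -0.0152 -0.0373
btn rear [0.4722 0.0131 0.061 ] rest -0.0155 -0.0602
slid [ 0.4841 -0.0381  0.087 ] rest 0.0003 -0.1104
fix [0.497  0.1217 0.087 ] rest 0.0012 0.0499
```

View pics/w1c.png

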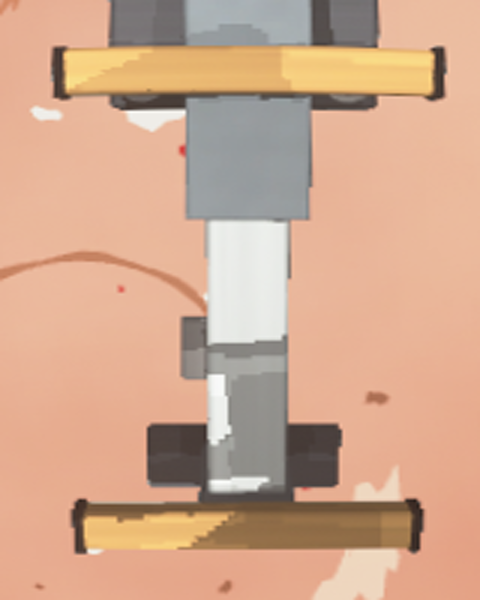

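```bash
sed -i 's/^M=.*/M=np.array([.4930,.0720,0]);ANG=np.arctan2(X[1],X[0])/' h.py; python3 - <<'E'
from h import *
go(rest(0,-.057,.037),ANG)
E
```

```text
{'shift': [0.1686, 0.0067, -0.0027], 'pos': [0.4819, 0.013, 0.2056], 'clock': 2.65, 'xax': [-0.001, 0.0, -1.0], 'yax': [0.997, -0.081, -0.001], 'zax': [-0.081, -0.997, -0.0], 'F': [0.7, 0.2, -0.4], 'open': 0.088, 'q7': np.float64(-0.59), 'roll': np.float64(-0.0061)}
```

Emit:
arm_command([
  [0.07,0.03,0.0067,-0.0027,-0.006],
  [0.07,0.045,0,0,0],
  [0.07,0.045,0,0,0],
  [0.07,0.033,0,0,0],
  [0.07,0.0156,0,0,0],
  [0.07,0,0,0,0],
  [0.07,0,0,0,0],
])

```text
clock: 3.52
tool_pos: [0.4895, 0.0154, 0.0378]
eef_rot: [0.518, 0.481, -0.518, 0.482]
contact_force: [-0.5, 0.3, 1.1]
opening: 0.799
```

```bash
python3 - <<'E'
from h import *
go(rest(0,-.057,.037),ANG)
s=r.get_state();p,d=r.snapshot('wrist');cv2.imwrite('pics/w2.png',p[...,::-1])
E
```

```text
{'shift': [0.0008, -0.0008, 0.0003], 'pos': [0.4895, 0.0154, 0.0378], 'clock': 3.52, 'xax': [0.001, -0.0, -1.0], 'yax': [0.997, -0.073, 0.001], 'zax': [-0.073, -0.997, 0.0], 'F': [-0.5, 0.3, 1.1], 'open': 0.0703, 'q7': np.float64(-0.79), 'roll': np.float64(0.002)}
```

View pics/w2.png

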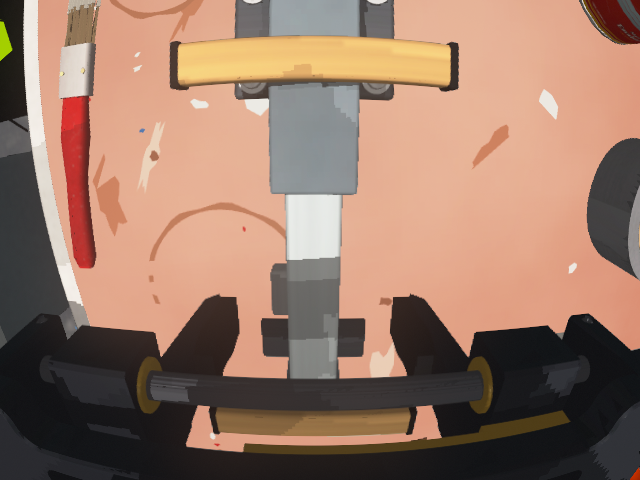

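The fingers straddle the tube. The button's front (rows 264–296) sticks out ahead of the fingertips. Closing now.

Emit:
arm_command([
  [0.035,0,-0.0005,0,0],
  [0.015,0,0,0,0],
  [0.015,0,0,0,0],
  [0.015,0,0,0,0],
  [0.015,0,0,0,0],
  [0.015,0,0,0,0],
], force=25)

```text
clock: 4.32
tool_pos: [0.4885, 0.0153, 0.0372]
eef_rot: [-0.518, -0.482, 0.518, -0.482]
contact_force: [0.5, -0.2, 0.0]
opening: 0.172
```

```bash
python3 - <<'E'
from h import *
go(rest(0,-.057,.037),ANG)
s=r.get_state();p,d=r.snapshot('wrist');cv2.imwrite('pics/w3.png',p[...,::-1])
E
```

```text
{'shift': [0.0002, 0.0002, 0.0001], 'pos': [0.4885, 0.0153, 0.0372], 'clock': 4.33, 'xax': [0.0, -0.0, -1.0], 'yax': [0.997, -0.072, 0.0], 'zax': [-0.072, -0.997, 0.0], 'F': [0.5, -0.2, 0.0], 'open': 0.0151, 'q7': np.float64(-0.79), 'roll': np.float64(0.0031)}
```

View pics/w3.png

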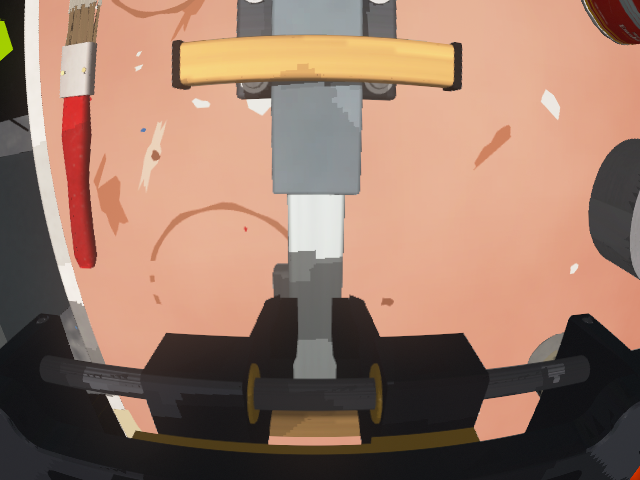

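```bash
python3 - <<'E'
from h import *
s=r.get_state();p,d=r.snapshot('wrist');q=R.from_quat(s['eef_rot'])
print('tcp',wpix(s,s['tool_pos']),'grasp',wpix(s,q.apply([-.019,0,0])+s['tool_pos']))
for x in(-.012,.012):
  for y in (-.0365,-.0605,-.097): print(x,y,wpix(s,rest(x,y,.067)))
print(d[200,315],d[280,315],d[320,270],d[320,315],d[310,360],d[300,260:380:8])
for v in (210,250,280,300,340): 
    # depth -> 3D along optical axis
    u=318;w0=wplane(s,u,v,.067);c=r.calibration('wrist');Mt=np.array(c['mount']);e=s['tool_pos']+q.apply(Mt[:3,3]);dr=w0-e;ax=q.apply(Mt[:3,2]);print(v,(e+dr*d[v,u]/(dr@ax)).round(4))
cv2.imwrite('pics/w3c.png',cv2.resize(p[180:420,220:420],None,fx=3,fy=2.5,interpolation=cv2.INTER_CUBIC)[:600,:,::-1])
for n in("scene","top"):
    p,d=r.snapshot(n);np.savez(f"pics/{n}1.npz",p=p,d=d)
    u,v=pix(n,rest(0,-.05,.06)).astype(int);cv2.imwrite(f"pics/{n}1.png",cv2.resize(p[max(v-70,0):v+70,u-80:u+80],None,fx=4,fy=4,interpolation=cv2.INTER_CUBIC)[...,::-1])
E
```

```text
tcp [314.85859752 286.31175835] grasp [314.91933547 303.22606143]
-0.012 -0.0365 [288.22032733 273.68253897]
-0.012 -0.0605 [289.59808212 320.95066744]
-0.012 -0.097 [291.77412394 380.99106997]
0.012 -0.0365 [343.24585769 273.79421885]
0.012 -0.0605 [341.44550706 321.0345689 ]
0.012 -0.097 [338.682759  381.0474072]
0.15259816 0.16302463 0.14064018 0.16922486 0.148634 [0.23979466 0.15767837 0.15800658 0.15981834 0.1594012  0.16700846
 0.1663111  0.16564693 0.16740662 0.16103603 0.16032149 0.15976903
 0.15655243 0.2405463  0.24101599]
210 [0.4932 0.0638 0.0663]
250 [0.492  0.0465 0.067 ]
280 [0.491  0.0323 0.0665]
300 [0.4903 0.0221 0.066 ]
340 [4.888e-01 2.000e-04 6.580e-02]
```

View pics/w3c.png

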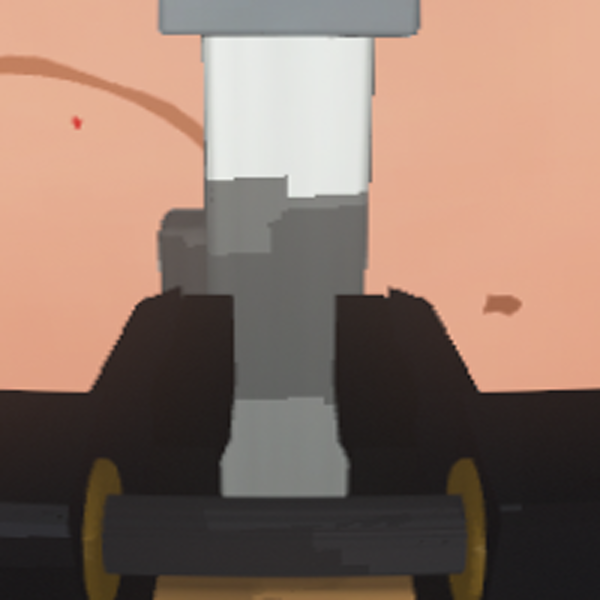

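View pics/scene1.png

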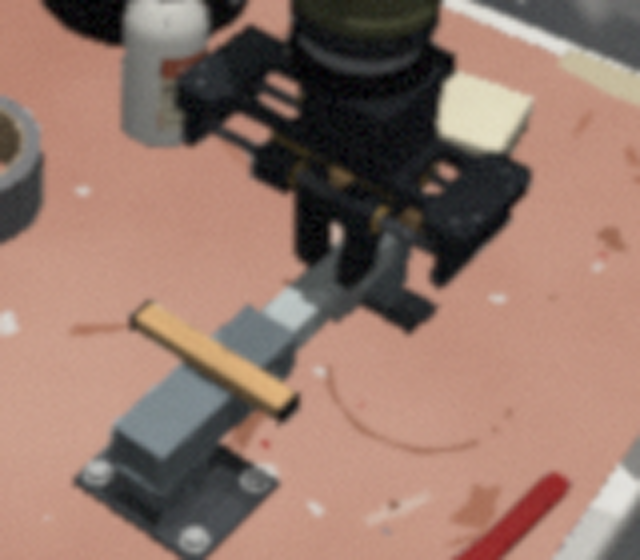

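```bash
cat >> h.py <<'E'
def wdep(s,d,u,v):
    q=R.from_quat(s['eef_rot']);Mt=np.array(r.calibration('wrist')['mount']);w0=wplane(s,u,v,-.5);e=s['tool_pos']+q.apply(Mt[:3,3]);dr=w0-e;ax=q.apply(Mt[:3,2]);P=e+dr*d[v,u]/(dr@ax)
    return P
E
python3 - <<'E'
from h import *
s=r.get_state();p,d=r.snapshot('wrist')
for v in(298,302,310,330,350):
  for u in (272,285,293,318,336,345,360):
    P=wdep(s,d,u,v);e=P-M;print(v,u,'rest',(e@X).round(4),(e@Y).round(4),P[2].round(4),end=' | ')
  print()
E
```

```text
298 272 rest -0.019 -0.0459 0.0721 | 298 285 rest -0.0134 -0.0466 0.0706 | 298 293 rest -0.0099 -0.0462 0.0712 | 298 318 rest 0.0011 -0.0493 0.0653 | 298 336 rest 0.0089 -0.0465 0.0706 | 298 345 rest 0.0129 -0.047 0.0697 | 298 360 rest 0.0294 -0.0835 -0.0004 | 
302 272 rest -0.0185 -0.0455 0.0765 | 302 285 rest -0.0132 -0.0469 0.0738 | 302 293 rest -0.0098 -0.0471 0.0734 | 302 318 rest 0.0011 -0.0505 0.0668 | 302 336 rest 0.0088 -0.0472 0.0731 | 302 345 rest 0.0127 -0.0471 0.0733 | 302 360 rest 0.0188 -0.0457 0.076 | 
310 272 rest -0.0178 -0.0453 0.0839 | 310 285 rest -0.0127 -0.0464 0.0817 | 310 293 rest -0.0094 -0.0465 0.0815 | 310 318 rest 0.0011 -0.0553 0.0657 | 310 336 rest 0.0084 -0.0471 0.0803 | 310 345 rest 0.0121 -0.0471 0.0804 | 310 360 rest 0.0182 -0.0462 0.0822 | 
330 272 rest -0.0166 -0.0472 0.096 | 330 285 rest -0.0117 -0.0471 0.0961 | 330 293 rest -0.0089 -0.0493 0.0925 | 330 318 rest 0.0012 -0.0666 0.0651 | 330 336 rest 0.0079 -0.0501 0.0912 | 330 345 rest 0.0108 -0.0462 0.0974 | 330 360 rest 0.0162 -0.0451 0.0993 | 
350 272 rest -0.0153 -0.0472 0.1092 | 350 285 rest -0.0108 -0.0473 0.1088 | 350 293 rest -0.0091 -0.0588 0.0926 | 350 318 rest 0.0013 -0.0778 0.0659 | 350 336 rest 0.0081 -0.0588 0.0926 | 350 345 rest 0.01 -0.0469 0.1094 | 350 360 rest 0.0149 -0.0451 0.112 |
```

```bash
python3 - <<'E'
from h import *
s=r.get_state()
q=R.from_quat(s['eef_rot']);print('tip front expected',wpix(s,s['tool_pos']+q.apply([0,0,-.009])),wpix(s,s['tool_pos']+q.apply([-.033,0,-.009])))
f=np.load('pics/scene1.npz');p,d=f['p'],f['d']
o=pix('scene',rest(0,-.05,.06)).astype(int)-[80,70]
for z in(.037,.05,.07,.09):print(z,(pix('scene',rest(-.012,-.057,z))-o)*4,(pix('scene',rest(.012,-.057,z))-o)*4)
c=r.calibration('scene')
for cu,cv in[(345,280),(350,265),(350,240),(345,300),(310,255),(310,240),(325,270)]:
    u=int(o[0]+cu/4);v=int(o[1]+cv/4);e,dr=ray('scene',u,v);P=e+dr*d[v,u];k=P-M;print((cu,cv),(k@X).round(4),(k@Y).round(4),P[2].round(4))
E
```

```text
tip front expected [314.85849269 270.75300907] [314.97545159 300.27138031]
0.037 [344.63244523 312.98716292] [311.03916758 293.03842159]
0.05 [346.70438969 297.37275031] [312.81308086 277.41463485]
0.07 [349.96036652 272.83533315] [315.60012382 252.8676824 ]
0.09 [353.30210841 247.65158054] [318.45983025 227.68074462]
(345, 280) -0.017 -0.043 0.0785
(350, 265) -0.0176 -0.0441 0.0907
(350, 240) -0.0159 -0.0437 0.1084
(345, 300) -0.0162 -0.0473 0.0584
(310, 255) 0.0101 -0.0459 0.0803
(310, 240) 0.0104 -0.045 0.0902
(325, 270) 0.0025 -0.0524 0.0677
```

```bash
python3 - <<'E'
from h import *
f=np.load('pics/scene1.npz');p,d=f['p'],f['d']
u,v=pix('scene',rest(0,-.05,.06)).astype(int);cv2.imwrite('pics/s1z.png',cv2.resize(p[v-30:v+30,u-35:u+35],None,fx=10,fy=10,interpolation=cv2.INTER_CUBIC)[...,::-1]);print(u-35,v-30)
E
```

```text
330 230
```

View pics/s1z.png

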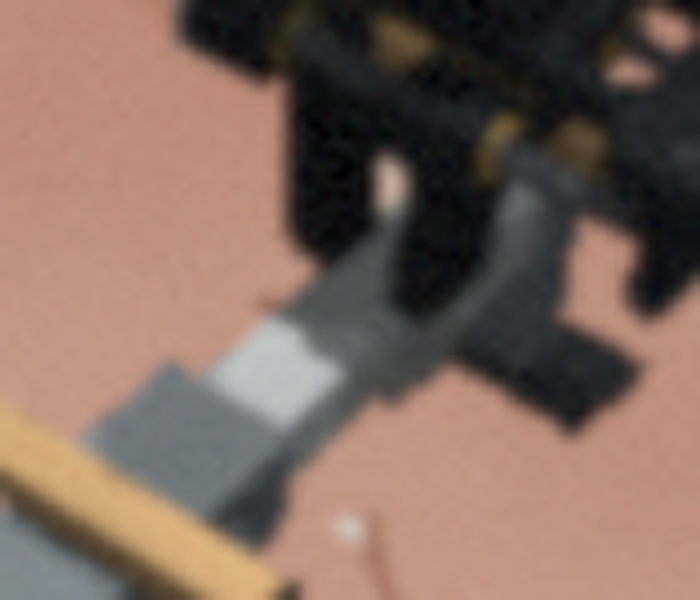

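```bash
python3 - <<'E'
from h import *
s=r.get_state();p,d=r.snapshot('wrist');q=R.from_quat(s['eef_rot'])
for v in(300,320,340,360,380,395,410,430,450,470):
  print(v,end=': ')
  for u in (120,200,230,260,285,318,345,370,420,520):
    P=q.inv().apply(wdep(s,d,u,v)-s['tool_pos'])*1000;print(u,P.round(0).astype(int).tolist(),end=' ')
  print()
E
```

```text
300: 120 [37, -141, 32] 200 [38, -78, 30] 230 [38, -56, 29] 260 [37, -36, 28] 285 [-35, -13, -10] 318 [-29, 1, -7] 345 [-35, 13, -10] 370 [37, 36, 28] 420 [37, 71, 29] 520 [36, 150, 32] 
320: 120 [38, -146, 49] 200 [37, -80, 45] 230 [38, -58, 44] 260 [-56, -21, -12] 285 [-51, -12, -10] 318 [-29, 1, 4] 345 [-52, 12, -10] 370 [-55, 21, -11] 420 [37, 73, 45] 520 [37, 155, 50] 
340: 120 [37, -150, 67] 200 [-104, -28, -35] 230 [-104, -21, -35] 260 [-68, -20, -11] 285 [-66, -11, -10] 318 [-29, 1, 15] 345 [-66, 11, -10] 370 [-69, 19, -12] 420 [-105, 25, -35] 520 [37, 161, 69] 
360: 120 [38, -156, 88] 200 [-112, -26, -35] 230 [-111, -19, -34] 260 [-80, -18, -11] 285 [-77, -10, -9] 318 [-29, 2, 27] 345 [-76, 10, -9] 370 [-80, 18, -11] 420 [-113, 23, -35] 520 [38, 167, 90] 
380: 120 [-113, -50, -26] 200 [-118, -25, -34] 230 [-119, -18, -35] 260 [-110, -13, -28] 285 [-108, -7, -27] 318 [-109, 1, -27] 345 [-109, 7, -28] 370 [-110, 13, -28] 420 [-120, 21, -36] 520 [-113, 53, -26] 
395: 120 [-113, -51, -22] 200 [-120, -25, -31] 230 [-120, -18, -31] 260 [-114, -13, -27] 285 [-114, -7, -27] 318 [-11
[... 209 characters left out ...]
, -22] 345 [-44, 15, 47] 370 [-110, 14, -18] 420 [-120, 23, -26] 520 [37, 188, 150] 
430: 120 [615, -680, 878] 200 [-120, -27, -20] 230 [-119, -20, -20] 260 [-108, -15, -7] 285 [-49, -15, 57] 318 [-49, 1, 57] 345 [-48, 15, 58] 370 [-108, 15, -8] 420 [-121, 24, -20] 520 [37, 199, 180] 
450: 120 [-133, -42, -23] 200 [-130, -24, -24] 230 [-125, -19, -19] 260 [-125, -12, -19] 285 [-123, -7, -18] 318 [-124, 1, -19] 345 [-124, 6, -18] 370 [-125, 12, -19] 420 [-129, 22, -23] 520 [-134, 43, -24] 
470: 120 [-139, -39, -24] 200 [-136, -22, -25] 230 [-134, -17, -24] 260 [-133, -11, -23] 285 [-133, -6, -23] 318 [-134, 0, -25] 345 [-133, 6, -23] 370 [-133, 11, -23] 420 [-135, 20, -24] 520 [-139, 41, -23]
```

The views show the real fingertips about 33 mm behind the reported TCP. The depth images put them at z≈0.070 while the tool reads 0.037, so they closed above the tube without touching it. I'll reopen and go down in stages, watching the force and the pictures.

Emit:
arm_command([
  [0.07,0,0,0,0],
  [0.07,0,0,0,0],
  [0.07,0,0,0,0],
  [0.07,0.01,0,0,0],
  [0.07,0.005,0,0,0],
  [0.07,0,0,0,0],
])

```text
clock: 5.38
tool_pos: [0.488, 0.0153, 0.0216]
eef_rot: [-0.517, -0.482, 0.518, -0.482]
contact_force: [-0.1, 0.3, 1.5]
opening: 0.788
```

```bash
python3 - <<'E'
from h import *
go(rest(0,-.057,.004),ANG)
s=r.get_state();p,d=r.snapshot('wrist')
for v in(298,302,310):print([(u,wdep(s,d,u,v).round(3).tolist()) for u in (215,228,404,418)])
p,d=r.snapshot('scene');u,v=pix('scene',rest(0,-.05,.06)).astype(int);cv2.imwrite('pics/s2.png',cv2.resize(p[v-50:v+40,u-55:u+55],None,fx=7,fy=6.5,interpolation=cv2.INTER_CUBIC)[...,::-1])
E
```

```text
{'shift': [0.0176, 0.0007, 0.0001], 'pos': [0.488, 0.0153, 0.0216], 'clock': 5.38, 'xax': [-0.001, -0.0, -1.0], 'yax': [0.997, -0.072, -0.001], 'zax': [-0.072, -0.997, 0.0], 'F': [-0.1, 0.3, 1.5], 'open': 0.0694, 'q7': np.float64(-0.8), 'roll': np.float64(0.0034)}
[(215, [0.445, 0.029, 0.057]), (228, [0.45, 0.028, 0.055]), (404, [0.528, 0.022, 0.055]), (418, [0.534, 0.023, 0.057])]
[(215, [0.446, 0.03, 0.063]), (228, [0.451, 0.028, 0.06]), (404, [0.528, 0.022, 0.059]), (418, [0.533, 0.023, 0.061])]
[(215, [0.447, 0.029, 0.067]), (228, [0.452, 0.027, 0.065]), (404, [0.526, 0.022, 0.065]), (418, [0.531, 0.023, 0.069])]
```

View pics/s2.png

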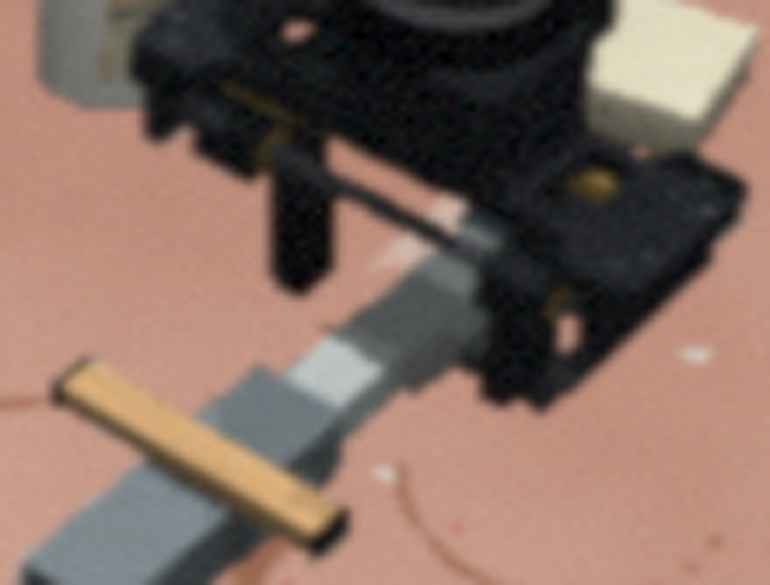

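Emit:
arm_command([
  [0.06,0.01,0.0007,0,0],
  [0.05,0.006,0,0,0],
  [0.045,0,0,0,0],
  [0.01,0,0,0,0],
  [0.01,0,0,0,0],
  [0.01,0,0,0,0],
  [0.01,0,0,0,0],
  [0.01,0,0,0,0],
], force=25)

```text
clock: 6.48
tool_pos: [0.4889, 0.0152, 0.0061]
eef_rot: [-0.517, -0.482, 0.518, -0.482]
contact_force: [-2.4, 0.4, -4.5]
opening: 0.269
```

```bash
python3 - <<'E'
from h import *
go(rest(0,-.057,.004),ANG)
p,d=r.snapshot('wrist');cv2.imwrite('pics/w4.png',cv2.resize(p[180:420,220:420],None,fx=3,fy=2.5,interpolation=cv2.INTER_CUBIC)[:600,:,::-1])
E
```

```text
{'shift': [0.0021, -0.0001, 0.0001], 'pos': [0.4889, 0.0152, 0.0061], 'clock': 6.47, 'xax': [-0.001, -0.0, -1.0], 'yax': [0.997, -0.072, -0.001], 'zax': [-0.072, -0.997, 0.0], 'F': [-2.4, 0.4, -4.5], 'open': 0.0236, 'q7': np.float64(-0.81), 'roll': np.float64(0.003)}
```

View pics/w4.png

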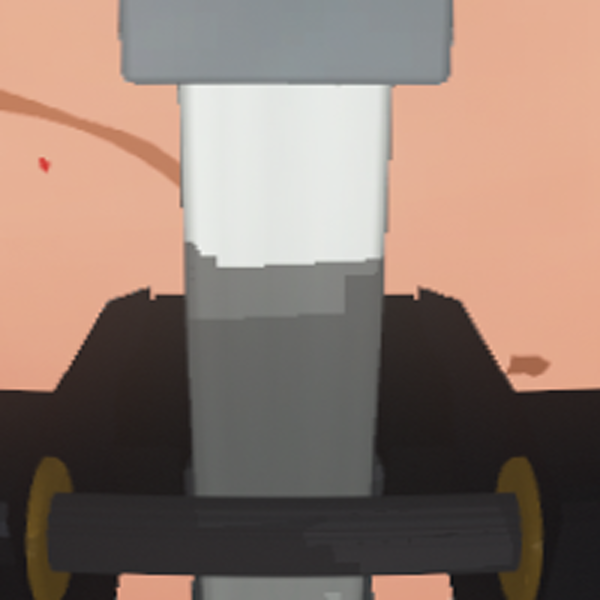

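The opening reads 23.6 mm, so the button is flush, and the image shows the tube pinched. Sliding it in now.

Emit:
arm_command([
  [0.01,0,0,-0.006,0],
  [0.01,0,0,-0.006,0],
  [0.01,0,0,-0.006,0],
  [0.01,0,0,-0.006,0],
  [0.01,0,0,-0.006,0],
  [0.01,0,0,-0.006,0],
  [0.01,0,0,0,0],
  [0.01,0,0,0,0],
], force=30)

```text
clock: 7.52
tool_pos: [0.4918, 0.0528, 0.0061]
eef_rot: [0.518, 0.482, -0.517, 0.482]
contact_force: [-1.4, 2.1, -8.7]
opening: 0.268
```

```bash
python3 - <<'E'
from h import *
go(rest(0,-.057+.042,.004),ANG)
p,d=r.snapshot('wrist');cv2.imwrite('pics/w5.png',cv2.resize(p[180:420,220:420],None,fx=3,fy=2.5,interpolation=cv2.INTER_CUBIC)[:600,:,::-1])
E
```

```text
{'shift': [0.0021, -0.0003, -0.0043], 'pos': [0.4918, 0.0528, 0.0061], 'clock': 7.53, 'xax': [0.0, 0.002, -1.0], 'yax': [0.998, -0.071, 0.0], 'zax': [-0.071, -0.998, -0.002], 'F': [-1.4, 2.1, -8.7], 'open': 0.0236, 'q7': np.float64(-0.86), 'roll': np.float64(0.0044)}
```

View pics/w5.png

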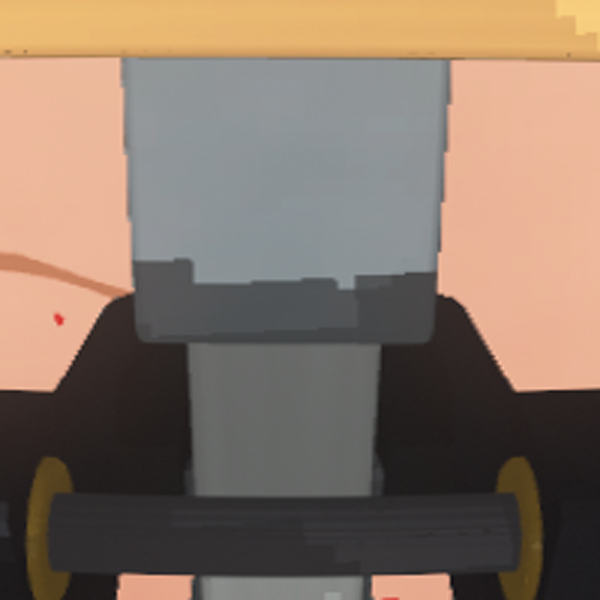

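Emit:
arm_command([
  [0.01,0,0,-0.003,0],
  [0.01,0,0,-0.003,0],
  [0.01,0,0,0,0],
  [0.01,0,0,0,0],
])

```text
clock: 8.07
tool_pos: [0.4921, 0.0569, 0.0061]
eef_rot: [-0.518, -0.482, 0.518, -0.482]
contact_force: [-1.8, -2.8, -10.6]
opening: 0.268
```

```bash
python3 - <<'E'
from h import *
go(rest(0,-.057+.042,.004),ANG)
s=r.get_state();p,d=r.snapshot('wrist');cv2.imwrite('pics/w6.png',cv2.resize(p[180:420,220:420],None,fx=3,fy=2.5,interpolation=cv2.INTER_CUBIC)[:600,:,::-1])
for v in range(285,330,3):
  e=wdep(s,d,315,v)-M; g=wdep(s,d,265,v)-M;print(v,(e@Y).round(4),e[2].round(4),'|',(g@Y).round(4),g[2].round(4))
E
```

```text
{'shift': [0.0021, -0.0003, -0.0001], 'pos': [0.4921, 0.0569, 0.0061], 'clock': 8.07, 'xax': [-0.0, -0.0, -1.0], 'yax': [0.997, -0.072, -0.0], 'zax': [-0.072, -0.997, 0.0], 'F': [-1.8, -2.8, -10.6], 'open': 0.0236, 'q7': np.float64(-0.86), 'roll': np.float64(0.0028)}
285 0.0171 0.0721 | 0.0165 0.0713
288 0.0156 0.0714 | 0.0155 0.0714
291 0.0143 0.0711 | 0.0142 0.071
294 0.0135 0.0718 | 0.0132 0.0715
297 0.0123 0.0716 | 0.0123 0.0718
300 0.0117 0.0726 | 0.0112 0.072
303 0.0096 0.071 | 0.0093 0.0706
306 0.009 0.0719 | 0.0084 0.0713
309 0.0077 0.0717 | 0.0073 0.0714
312 0.0062 0.0712 | 0.0057 0.0707
315 0.0052 0.0715 | 0.0043 0.0703
318 0.0043 0.0721 | 0.0028 0.0699
321 0.0031 0.0722 | 0.002 0.0707
324 0.0022 0.0726 | -0.0053 0.0608
327 0.0001 0.0714 | -0.0048 0.0639
```

View pics/w6.png

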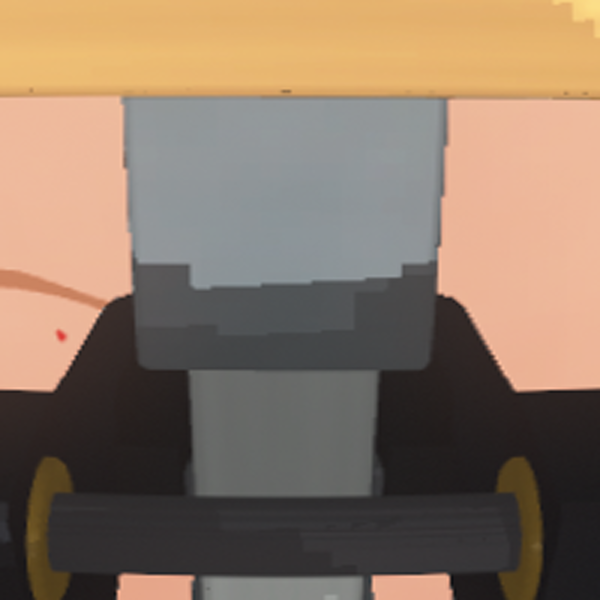

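Emit:
arm_command([
  [0.05,0,0,0,0],
  [0.06,0,0,0,0],
  [0.06,0,0,0,0],
  [0.06,-0.02,0,0,0],
  [0.06,-0.035,0,0,0],
  [0.03,-0.035,0,0.02,0],
  [0.0,0,0,0.035,0],
  [0.0,0,0,0.035,0],
  [0.0,0,0,0.01,0],
  [0.0,0,0,0,0],
  [0.0,0,0,0,0],
])

```text
clock: 9.5
tool_pos: [0.4856, -0.0406, 0.0963]
eef_rot: [0.518, 0.482, -0.517, 0.482]
contact_force: [-0.3, -0.1, 0.3]
opening: 0.023
```

```bash
python3 - <<'E'
from h import *
go(rest(0,-.103,.009),ANG)
s=r.get_state();p,d=r.snapshot('wrist');cv2.imwrite('pics/w7.png',p[...,::-1])
import pickle;pickle.dump((s,p,d),open('pics/w7.pkl','wb'))
E
```

```text
{'shift': [0.0873, -0.0011, -0.0098], 'pos': [0.4856, -0.0406, 0.0963], 'clock': 9.5, 'xax': [0.001, 0.001, -1.0], 'yax': [0.998, -0.07, 0.001], 'zax': [-0.07, -0.998, -0.001], 'F': [-0.3, -0.1, 0.3], 'open': 0.002, 'q7': np.float64(-0.63), 'roll': np.float64(0.0054)}
```

View pics/w7.png

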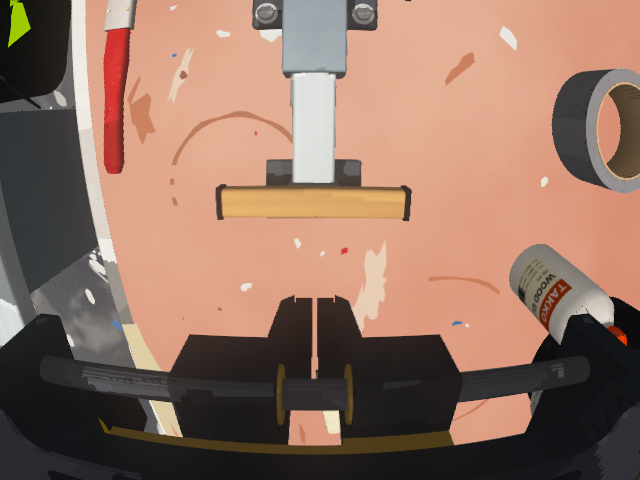

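```bash
python3 - <<'E'
from h import *
import pickle;s,p,d=pickle.load(open('pics/w7.pkl','rb'))
for n,u,v,z in [('barFront',313,187,.087),('barRear',313,217,.087),('mouthL',283,74,.0725),('mouthR',346,74,.0725),('barL',217,200,.087),('barR',410,203,.087)]:
    e=wplane(s,u,v,z)-M;print(n,'rest',(e@X).round(4),(e@Y).round(4))
go(rest(.001,-.113,.014),ANG)
E
```

```text
barFront rest -0.0002 -0.0615
barRear rest -0.0001 -0.0774
mouthL rest -0.0164 -0.0021
mouthR rest 0.0171 -0.0019
barL rest -0.0507 -0.0681
barR rest 0.0511 -0.0692
{'shift': [0.0823, 0.0, 0.0002], 'pos': [0.4855, -0.0407, 0.0963], 'clock': 9.55, 'xax': [0.001, 0.001, -1.0], 'yax': [0.998, -0.069, 0.001], 'zax': [-0.069, -0.998, -0.001], 'F': [0.2, 0.3, -0.7], 'open': 0.0006, 'q7': np.float64(-0.63), 'roll': np.float64(0.0057)}
```

Emit:
arm_command([
  [0.0,0.03,0,0,0],
  [0.0,0.035,0,0,0],
  [0.0,0.017,0,0,0],
  [0.0,0,0,-0.01,0],
  [0.0,0,0,-0.01,0],
  [0.0,0,0,-0.006,0],
  [0.0,0,0,-0.006,0],
  [0.0,0,0,-0.006,0],
  [0.0,0,0,-0.006,0],
  [0.0,0,0,0,0],
])

```text
clock: 10.8
tool_pos: [0.4889, 0.0006, 0.015]
eef_rot: [0.518, 0.481, -0.518, 0.482]
contact_force: [0.1, -4.0, 2.4]
opening: 0.007
```

```bash
python3 - <<'E'
from h import *
go(rest(0,-.054,.014),ANG)
p,d=r.snapshot('wrist');cv2.imwrite('pics/w8.png',p[...,::-1])
E
```

```text
{'shift': [0.0009, -0.0012, -0.0175], 'pos': [0.4889, 0.0006, 0.015], 'clock': 10.8, 'xax': [0.001, -0.001, -1.0], 'yax': [0.997, -0.073, 0.002], 'zax': [-0.073, -0.997, 0.001], 'F': [0.1, -4.0, 2.4], 'open': 0.0006, 'q7': np.float64(-0.79), 'roll': np.float64(0.0021)}
```

View pics/w8.png

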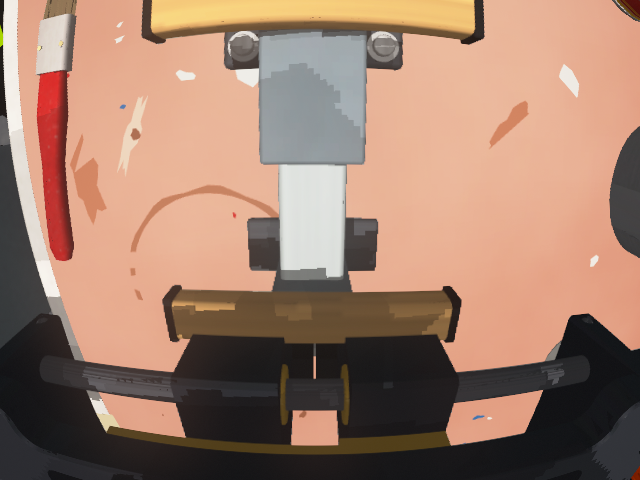

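Emit:
arm_command([
  [0.0,0,0,-0.005,0],
  [0.0,0,0,-0.005,0],
  [0.0,0,0,-0.004,0],
  [0.0,0,0,-0.002,0],
  [0.0,0,0,0,0],
])

```text
clock: 11.48
tool_pos: [0.4894, 0.0181, 0.0143]
eef_rot: [0.518, 0.482, -0.517, 0.482]
contact_force: [0.2, -1.1, -0.0]
opening: 0.003
```

```bash
python3 - <<'E'
from h import *
s=go(rest(0,-.054,.014),ANG)
p,d=r.snapshot('scene');u,v=pix('scene',rest(0,0,.06)).astype(int);cv2.imwrite('pics/s9.png',cv2.resize(p[v-50:v+50,u-60:u+60],None,fx=6,fy=6,interpolation=cv2.INTER_CUBIC)[...,::-1])
E
```

```text
{'shift': [0.0003, -0.0005, 0.0], 'pos': [0.4894, 0.0181, 0.0143], 'clock': 11.47, 'xax': [0.0, 0.001, -1.0], 'yax': [0.997, -0.071, 0.0], 'zax': [-0.071, -0.997, -0.001], 'F': [0.2, -1.1, -0.0], 'open': 0.0002, 'q7': np.float64(-0.81), 'roll': np.float64(0.004)}
```

View pics/s9.png

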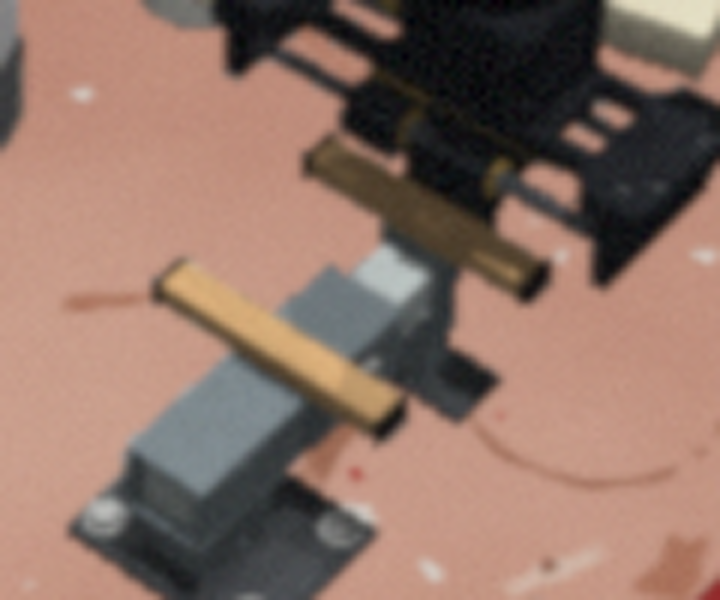

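Emit:
arm_command([
  [0.0,0,0,-0.002,0],
  [0.0,0,0,-0.002,0],
  [0.0,0,0,0,0],
])

```text
clock: 11.9
tool_pos: [0.489, 0.0181, 0.0142]
eef_rot: [-0.517, -0.48, 0.52, -0.482]
contact_force: [0.8, -8.1, 2.4]
opening: 0.005
```

```bash
python3 - <<'E'
from h import *
s=go(rest(0,-.054,.014),ANG)
E
```

```text
{'shift': [0.0002, -0.0, -0.0001], 'pos': [0.489, 0.0181, 0.0142], 'clock': 11.9, 'xax': [-0.002, -0.005, -1.0], 'yax': [0.997, -0.075, -0.001], 'zax': [-0.075, -0.997, 0.005], 'F': [0.8, -8.1, 2.4], 'open': 0.0005, 'q7': np.float64(-0.81), 'roll': np.float64(-0.0)}
```

Emit:
arm_command([
  [0.0,0,0,0.015,0],
  [0.0,0,0,0.015,0],
  [0.0,-0.04,0,0,0],
  [0.0,-0.05,0,0,0],
  [0.03,-0.05,0,0,0],
  [0.06,-0.04,0,0,0],
  [0.07,0,0,0,0],
  [0.07,0,0,0,0],
])

```text
clock: 12.9
tool_pos: [0.4867, -0.0094, 0.1935]
eef_rot: [-0.517, -0.482, 0.518, -0.481]
contact_force: [-0.3, -0.1, -0.2]
opening: 0.437
```

```bash
python3 - <<'E'
from h import *
s=r.get_state();p,d=r.snapshot('wrist')
import pickle;pickle.dump((s,p,d),open('pics/w10.pkl','wb'));cv2.imwrite('pics/w10.png',p[...,::-1])
p,d=r.snapshot('scene');u,v=pix('scene',rest(0,0,.06)).astype(int);cv2.imwrite('pics/s10.png',cv2.resize(p[v-30:v+40,u-40:u+40],None,fx=8,fy=8,interpolation=cv2.INTER_CUBIC)[...,::-1]);print(pix('scene',rest(-.02,.026,.055))-[u-40,v-30])
go([.5495,.343,.15],ANG)
E
```

```text
[40.39911826 43.48390912]
{'shift': [0.0426, 0.0378, -0.3558], 'pos': [0.4863, -0.0091, 0.1929], 'clock': 13.0, 'xax': [-0.003, -0.0, -1.0], 'yax': [0.997, -0.072, -0.003], 'zax': [-0.072, -0.997, 0.001], 'F': [0.6, 0.0, -0.1], 'open': 0.0461, 'q7': np.float64(-0.58), 'roll': np.float64(0.0031)}
```

View pics/w10.png

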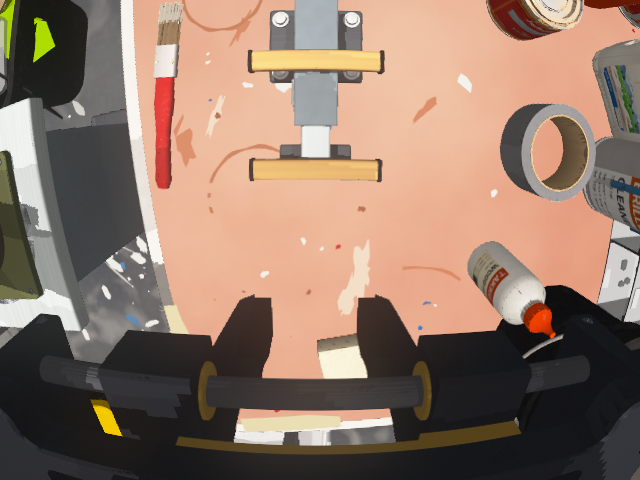

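View pics/s10.png

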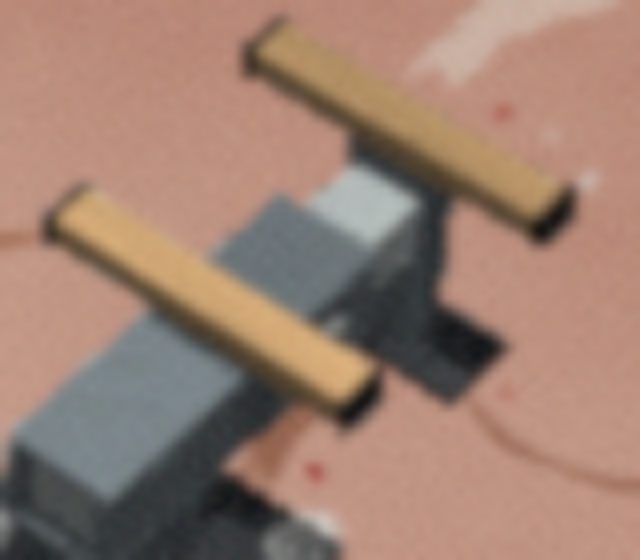

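```bash
python3 - <<'E'
from h import *
import pickle;s,p,d=pickle.load(open('pics/w10.pkl','rb'))
E=[]
for u,v in[(316,61),(316,170)]:
    e=wplane(s,u,v,.087)-M;print((e@X).round(4),(e@Y).round(4));E.append(e@Y)
print(E[0]-E[1])
a=p[85:165,260:370];cv2.imwrite('pics/w10c.png',cv2.resize(a,None,fx=7,fy=7,interpolation=cv2.INTER_CUBIC)[...,::-1])
E
```

```text
0.0004 0.0494
0.0006 -0.0347
0.08408649047673233
```

View pics/w10c.png

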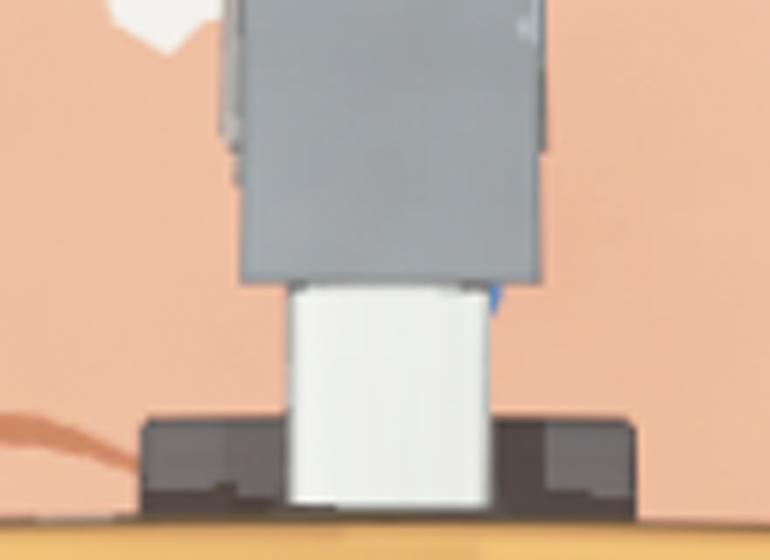

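The button shows in the window (scene crop (335,330); in the wrist crop it sticks out to the left at (225,120)). Pushing harder met a hard stop, so the tube is locked. Next is the board.

Emit:
arm_command([
  [0.08,0,0.0055,-0.051,0],
  [0.08,0,0.0055,-0.051,0],
  [0.08,0,0.0055,-0.051,0],
  [0.08,0,0.0055,-0.051,0],
  [0.08,0,0.0055,-0.051,0],
  [0.08,0,0.0055,-0.051,0],
  [0.08,0,0.0048,-0.05,0],
  [0.08,0,0,0,0],
  [0.08,0,0,0,0],
])

```text
clock: 14.12
tool_pos: [0.5501, 0.3424, 0.1924]
eef_rot: [-0.516, -0.481, 0.519, -0.482]
contact_force: [0.7, -0.1, -1.0]
opening: 0.908
```

```bash
python3 - <<'E'
from h import *
s=r.get_state();p,d=r.snapshot('wrist')
import pickle;pickle.dump((s,p,d),open('pics/w11.pkl','wb'));cv2.imwrite('pics/w11.png',p[...,::-1])
go([.5495,.343,-.027],ANG)
p,d=r.snapshot('top');cv2.imwrite('pics/t11.png',cv2.resize(p[250:320,170:370],None,fx=4,fy=4,interpolation=cv2.INTER_CUBIC)[...,::-1])
E
```

```text
{'shift': [0.2198, -0.0009, -0.002], 'pos': [0.5506, 0.3416, 0.1929], 'clock': 14.18, 'xax': [-0.001, -0.003, -1.0], 'yax': [0.997, -0.073, -0.001], 'zax': [-0.073, -0.997, 0.003], 'F': [-0.1, -0.1, -0.7], 'open': 0.0798, 'q7': np.float64(-1.01), 'roll': np.float64(0.002)}
```

View pics/w11.png

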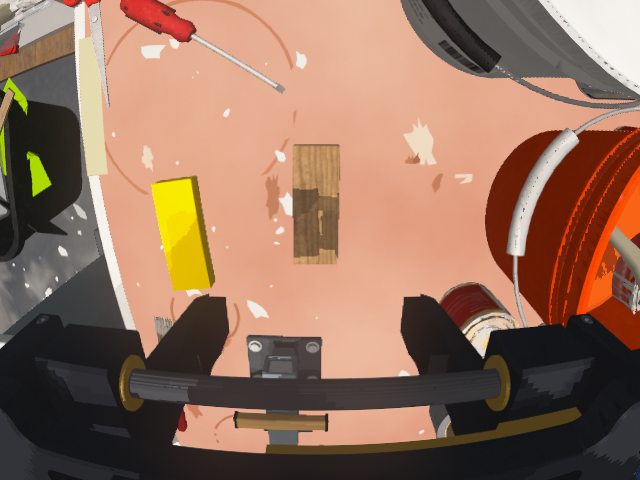

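View pics/t11.png

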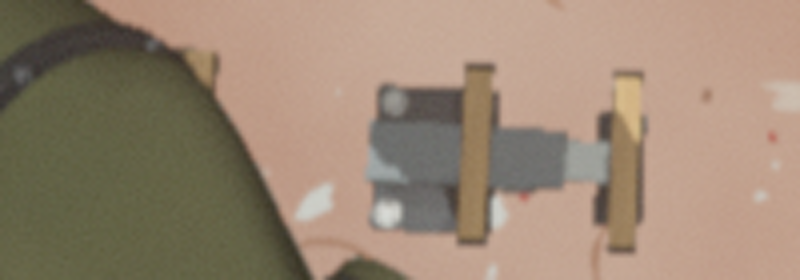

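```bash
python3 - <<'E'
from h import *
import pickle;s,p,d=pickle.load(open('pics/w11.pkl','rb'))
c=np.array([wplane(s,u,v,.022) for u,v in[(293,144),(340,145),(338,264),(293,263)]]);print(c.mean(0),[np.linalg.norm(c[i]-c[i-1]).round(3) for i in range(4)])
t=c[0]+c[1]-c[2]-c[3];print(np.degrees(np.arctan2(t[0],t[1])))
print('tin',plane('top',254,197,.078))
a=np.array([plane('top',170+u/4,250+v/4,.087)for u,v in[(477,155),(626,160)]]);print(a,np.linalg.norm(a[0]-a[1]))
go([*c.mean(0)[:2],-.027],ANG)
E
```

```text
[0.5513964  0.34502123 0.022     ] [np.float64(0.119), np.float64(0.044), np.float64(0.119), np.float64(0.046)]
4.536523653360599
tin [0.71372463 0.20033917 0.078     ]
[[0.49422395 0.1211801  0.087     ]
 [0.48908687 0.03605466 0.087     ]] 0.08528030832685322
{'shift': [0.2202, 0.0004, -0.0042], 'pos': [0.5509, 0.3414, 0.1932], 'clock': 14.22, 'xax': [-0.001, -0.003, -1.0], 'yax': [0.997, -0.074, -0.001], 'zax': [-0.074, -0.997, 0.003], 'F': [-0.4, 0.2, -0.4], 'open': 0.0798, 'q7': np.float64(-1.01), 'roll': np.float64(0.0014)}
```

Emit:
arm_command([
  [0.075,0.045,0,-0.003,0],
  [0.07,0.05,0,0,0],
  [0.07,0.05,0,0,0],
  [0.07,0.045,0,0,0],
  [0.07,0.02,0,0,0],
  [0.07,0.007,0,0,0],
  [0.07,0,0,0,0],
  [0.07,0,0,0,0],
])

```text
clock: 15.22
tool_pos: [0.5521, 0.3474, -0.0211]
eef_rot: [0.519, 0.481, -0.517, 0.482]
contact_force: [0.1, -0.7, -0.2]
opening: 0.793
```

```bash
python3 - <<'E'
from h import *
s=r.get_state();p,d=r.snapshot('wrist');cv2.imwrite('pics/w12.png',p[...,::-1])
go([.5510,.3440,-.027],ANG)
for v in(298,300,304):print([(u,wdep(s,d,u,v).round(3).tolist()) for u in (215,228,404,418)])
E
```

```text
{'shift': [0.0058, -0.0008, 0.0035], 'pos': [0.552, 0.3474, -0.0212], 'clock': 15.28, 'xax': [0.002, 0.002, -1.0], 'yax': [0.997, -0.072, 0.002], 'zax': [-0.072, -0.997, -0.002], 'F': [-0.2, 0.0, 0.5], 'open': 0.0696, 'q7': np.float64(-1.14), 'roll': np.float64(0.0029)}
[(215, [0.509, 0.361, 0.015]), (228, [0.514, 0.36, 0.012]), (404, [0.592, 0.354, 0.013]), (418, [0.598, 0.355, 0.015])]
[(215, [0.51, 0.362, 0.018]), (228, [0.514, 0.359, 0.013]), (404, [0.592, 0.355, 0.016]), (418, [0.598, 0.355, 0.017])]
[(215, [0.511, 0.362, 0.021]), (228, [0.515, 0.36, 0.018]), (404, [0.591, 0.355, 0.019]), (418, [0.597, 0.355, 0.021])]
```

View pics/w12.png

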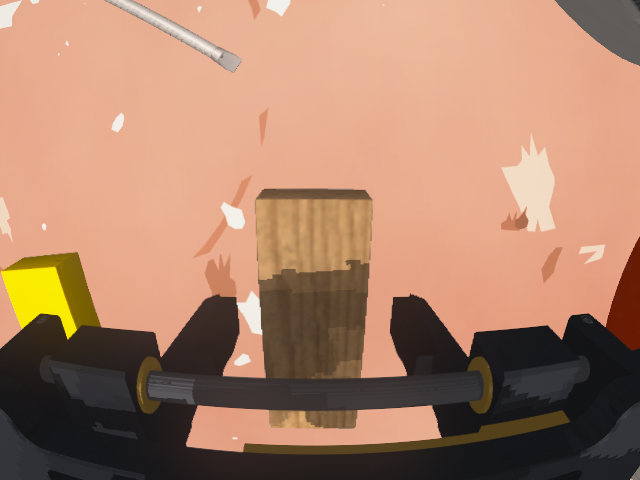

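Emit:
arm_command([
  [0.07,0.005,0,0.003,0],
  [0.07,0,0,0,0],
  [0.03,0,0,0,0],
  [0.03,0,0,0,0],
  [0.03,0,0,0,0],
  [0.03,0,0,0,0],
  [0.03,0,0,0,0],
], force=25)

```text
clock: 16.15
tool_pos: [0.5508, 0.3438, -0.0278]
eef_rot: [0.518, 0.482, -0.518, 0.482]
contact_force: [-0.5, 0.7, 0.1]
opening: 0.505
```

Emit:
arm_command([
  [0.03,-0.03,0,0,0],
  [0.03,-0.05,0,0,0],
  [0.03,-0.05,0,0,0],
  [0.03,-0.03,0,0,0],
  [0.03,0,0,0,0],
  [0.03,0,0,0,0],
])

```text
clock: 16.9
tool_pos: [0.55, 0.3427, 0.1308]
eef_rot: [-0.517, -0.482, 0.519, -0.482]
contact_force: [-0.3, -0.4, -1.9]
opening: 0.508
```

```bash
python3 - <<'E'
from h import *
s=r.get_state();p,d=r.snapshot('wrist');cv2.imwrite('pics/w13.png',p[...,::-1])
go(rest(.0,.008,.11),ANG)
q=R.from_quat(s['eef_rot'])
for u,v in[(315,200),(315,250),(315,330)]:print(q.inv().apply(wdep(s,d,u,v)-s['tool_pos']).round(4))
E
```

```text
{'shift': [0.0211, -0.0371, 0.2659], 'pos': [0.5498, 0.3426, 0.1303], 'clock': 16.95, 'xax': [-0.003, -0.002, -1.0], 'yax': [0.997, -0.072, -0.002], 'zax': [-0.072, -0.997, 0.003], 'F': [0.0, 0.6, -1.8], 'open': 0.0444, 'q7': np.float64(-1.05), 'roll': np.float64(0.0031)}
[-0.0491 -0.     -0.0573]
[-0.0488 -0.     -0.0383]
[-0.0491 -0.     -0.0037]
```

View pics/w13.png

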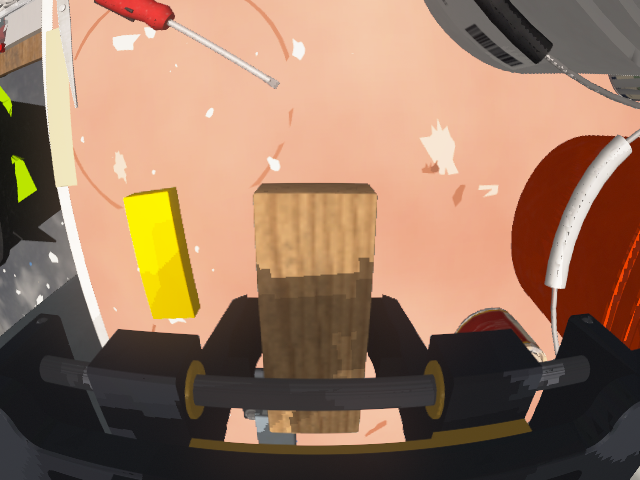

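Emit:
arm_command([
  [0.03,0,-0.0062,0.044,0],
  [0.03,0,-0.0062,0.044,0],
  [0.03,0,-0.0062,0.044,0],
  [0.03,0,-0.0062,0.044,0],
  [0.03,0,-0.0062,0.044,0],
  [0.03,0,-0.0061,0.047,0],
  [0.03,0,0,0,0],
  [0.03,0,0,0,0],
])

```text
clock: 17.95
tool_pos: [0.4944, 0.0807, 0.1315]
eef_rot: [-0.518, -0.482, 0.518, -0.481]
contact_force: [-0.7, 0.7, -1.4]
opening: 0.509
```

```bash
python3 - <<'E'
from h import *
s=r.get_state();p,d=r.snapshot('wrist');cv2.imwrite('pics/w14.png',p[...,::-1])
go(rest(.0,.0065,.0595),ANG)
p,d=r.snapshot('scene');u,v=pix('scene',rest(0,0,.1)).astype(int);cv2.imwrite('pics/s14.png',cv2.resize(p[v-60:v+60,u-70:u+70],None,fx=5,fy=5,interpolation=cv2.INTER_CUBIC)[...,::-1])
E
```

```text
{'shift': [0.0722, -0.0009, 0.0032], 'pos': [0.4946, 0.0815, 0.1317], 'clock': 18.0, 'xax': [-0.0, 0.001, -1.0], 'yax': [0.998, -0.07, -0.001], 'zax': [-0.07, -0.998, -0.001], 'F': [-0.1, 0.4, -0.5], 'open': 0.045, 'q7': np.float64(-0.83), 'roll': np.float64(0.0046)}
```

View pics/w14.png

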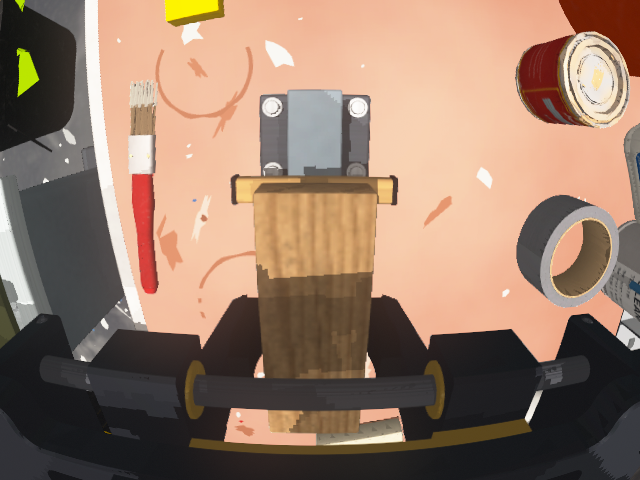

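View pics/s14.png

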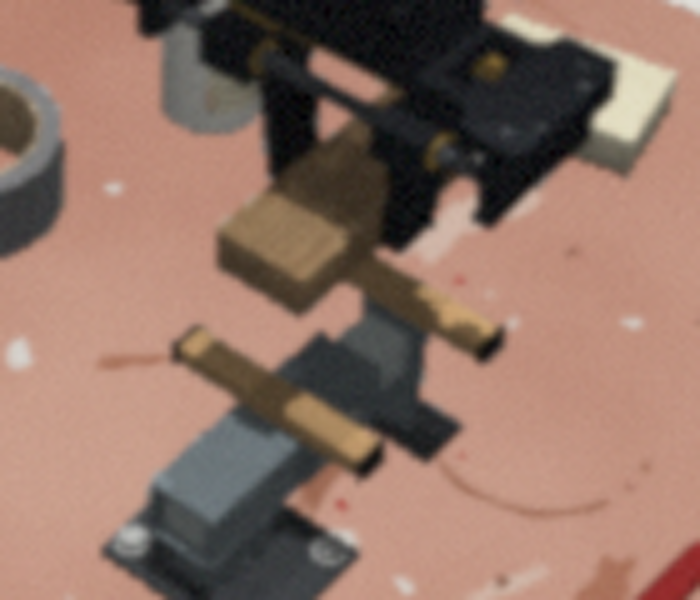

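Emit:
arm_command([
  [0.03,0.025,0,0.003,0],
  [0.03,0.025,0,0,0],
  [0.03,0.013,0,0,0],
  [0.03,0.005,0,0,0],
  [0.03,0.002,0,0,0],
  [0.03,0,0,0,0],
  [0.03,0,0,0,0],
])

```text
clock: 18.92
tool_pos: [0.4948, 0.0771, 0.0627]
eef_rot: [0.518, 0.481, -0.517, 0.482]
contact_force: [-1.0, 0.6, -1.8]
opening: 0.513
```

```bash
python3 - <<'E'
from h import *
go(rest(.0,.0065,.0595),ANG)
p,d=r.snapshot('scene');u,v=pix('scene',rest(0,0,.1)).astype(int);cv2.imwrite('pics/s15.png',cv2.resize(p[v-50:v+60,u-60:u+60],None,fx=5,fy=5,interpolation=cv2.INTER_CUBIC)[...,::-1])
E
```

```text
{'shift': [0.0032, -0.0014, -0.0013], 'pos': [0.4948, 0.0771, 0.0627], 'clock': 18.93, 'xax': [0.001, 0.0, -1.0], 'yax': [0.997, -0.072, 0.001], 'zax': [-0.072, -0.997, -0.0], 'F': [-1.0, 0.6, -1.8], 'open': 0.0451, 'q7': np.float64(-0.92), 'roll': np.float64(0.0028)}
```

View pics/s15.png

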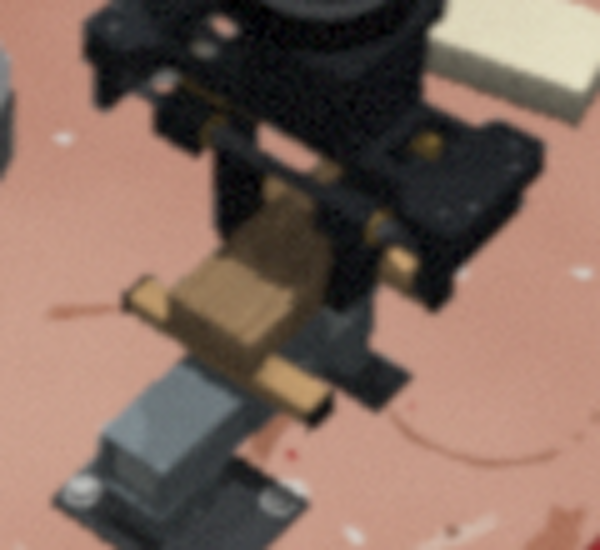

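Not touching yet (the force still reads the board's weight), so about 3 mm more.

Emit:
arm_command([
  [0.03,0.002,0,0,0],
  [0.03,0.001,0,0,0],
  [0.03,0.001,0,0,0],
  [0.03,0,0,0,0],
])

```text
clock: 19.48
tool_pos: [0.4944, 0.077, 0.0591]
eef_rot: [0.518, 0.481, -0.518, 0.482]
contact_force: [-0.9, -0.6, 8.9]
opening: 0.51
```

Emit:
arm_command([
  [0.05,0,0,0,0],
  [0.065,0,0,0,0],
  [0.075,0,0,0,0],
  [0.075,0,0,0,0],
  [0.075,-0.02,0,0,0],
  [0.075,-0.04,0,0,0],
  [0.075,-0.05,0,0,0],
  [0.075,-0.05,0,0.02,0],
  [0.075,0,0,0.05,0],
  [0.075,0,0,0.05,0],
  [0.075,0,0,0,0],
  [0.075,0,0,0,0],
])

```text
clock: 20.98
tool_pos: [0.4857, -0.042, 0.2182]
eef_rot: [0.518, 0.482, -0.517, 0.482]
contact_force: [-0.7, 0.6, 0.3]
opening: 0.851
```

```bash
python3 - <<'E'
from h import *
go(rest(.0,.0065,.0595),ANG)
s=r.get_state();p,d=r.snapshot('wrist');cv2.imwrite('pics/w16.png',p[...,::-1])
import pickle;pickle.dump((s,p,d),open('pics/w16.pkl','wb'))
p,d=r.snapshot('scene');u,v=pix('scene',rest(0,0,.1)).astype(int);cv2.imwrite('pics/s16.png',cv2.resize(p[v-50:v+60,u-60:u+60],None,fx=5,fy=5,interpolation=cv2.INTER_CUBIC)[...,::-1])
E
```

```text
{'shift': [0.1588, -0.0009, -0.1206], 'pos': [0.4857, -0.042, 0.2182], 'clock': 20.98, 'xax': [0.0, 0.001, -1.0], 'yax': [0.997, -0.072, 0.0], 'zax': [-0.072, -0.997, -0.001], 'F': [-0.7, 0.6, 0.3], 'open': 0.0749, 'q7': np.float64(-0.5), 'roll': np.float64(0.0032)}
```

View pics/w16.png

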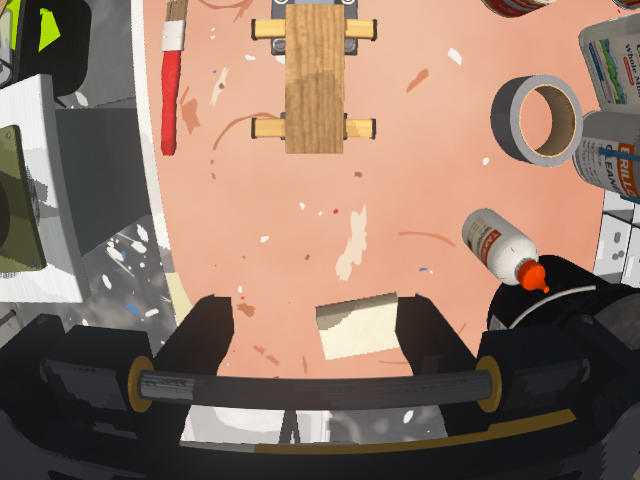

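View pics/s16.png

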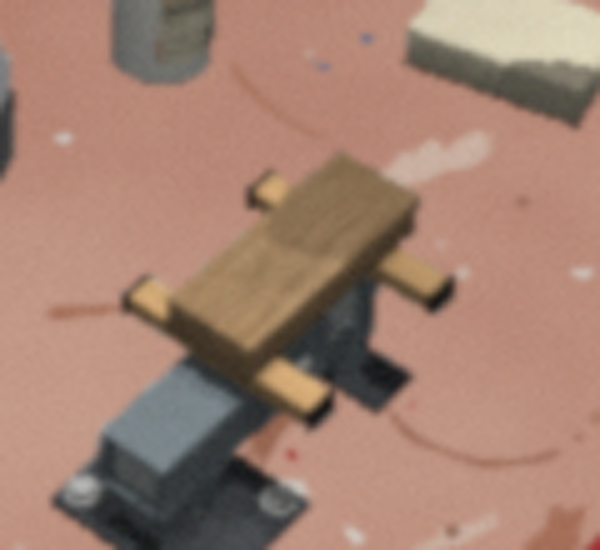

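```bash
python3 - <<'E'
from h import *
import pickle;s,p,d=pickle.load(open('pics/w16.pkl','rb'))
c=np.array([wplane(s,u,v,.109) for u,v in[(286,3),(341,3),(344,153),(286,153)]]);e=c.mean(0)-M;t=c[0]+c[1]-c[2]-c[3]
print('board rest',(e@X).round(4),(e@Y).round(4),'ang',np.degrees(np.arctan2(t@X,t@Y)),'len',np.linalg.norm(c[0]-c[3]))
print('top z',[wdep(s,d,u,v)[2].round(4) for u,v in[(300,15),(330,15),(300,140),(330,140)]])
b=[wplane(s,314,v,.087) for v in(27.5,127.5)]
print([((x-M)@Y).round(4) for x in b])
p,d=r.snapshot('top');cv2.imwrite('pics/t17.png',cv2.resize(p[180:330,230:450],None,fx=3.6,fy=3.6,interpolation=cv2.INTER_CUBIC)[...,::-1])
E
```

```text
board rest 0.0007 0.0056 ang -0.6999931871454738 len 0.11944428948783949
top z [np.float64(0.1085), np.float64(0.1073), np.float64(0.1065), np.float64(0.1082)]
[np.float64(0.05), np.float64(-0.0349)]
```

View pics/t17.png

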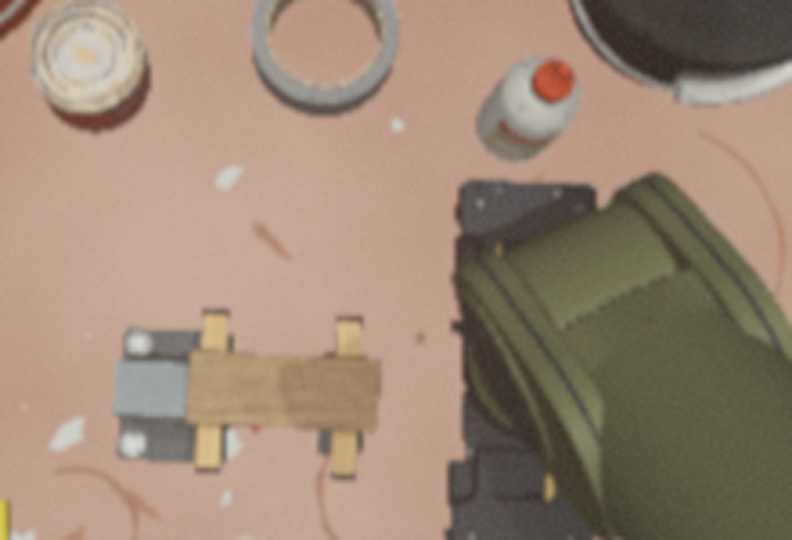

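The board lies on both bars, midway between them. The bystanders stand where they were and the arm is clear. Handing in.

```bash
python3 -c "
from plant import r
print(r.get_state()['clock']);print(r.finish_job())"
```

```text
21.125
the job is handed in; nothing more can be done
None
```

The rest is set to its short length and the board lies flat across both bars. I handed the job in at 21.1 s; no verdict is reported. I pinched the button flush, slid the tube in, pushed it on with the fingers shut until it locked, then laid the brown board on the bars.

**Lock:** the button shows about 3 mm out of the sleeve's window in the wrist picture. A last push rose to 8 N with the tube not moving.

**Board:** its middle is within about 3 mm of the seat point, turned about 0.7° from the tube's line. Its top reads 107–108 mm up, where 109 mm is expected. The robot is clear of everything, and the paint tin, tape roll, glue bottle and sanding block look unmoved by eye; I did not measure them.

**Checks that disagreed:**
- **Fingertips:** they were about 33 mm further back than the reported TCP. My first pinch therefore closed in the air above the tube, touching nothing. I corrected the heights from the images.
- **Bar spacing:** I measured about 85 mm against the nominal 88 mm. That fits the 2 mm lock play plus camera error and is inside the accepted range, but close to its far end.

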